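Close the carton and feed the sealing tape

TASK

Close the packed carton: fold its short flap right down first, then the long flap right down on top of it. Only when both lie shut, run out the gummed tape: reach under the overhanging nose of the tape machine, press the feed bar there all the way up from below, keep it up for about half a second, then let it drop back. Leave the other things on the bench where they are.

Things in the scene. Friction and masses are not known exactly. Their poses are not given: they have to be found in the camera images.
- carton: brown cardboard shipping carton, 160 mm (its x) by 150 mm (its y) and 90 mm high, held in a low frame of wooden battens (14 mm high, 11 mm wide all round) fixed to the bench. Filter cartridges inside stay below its rim. Origin: centre of its underside on the bench; z up. Its two end flaps are already tucked in; two flaps hinged along its long sides stand open
- short_flap (a joint): angle of the short flap (85 mm from crease to free edge, 158 mm wide, 3 mm thick), creased along the carton's rim at its own y = -75 mm, z = 90 mm: 0 = lying flat shut over the carton, 1.57 = standing upright, larger = leaning outward (up to 2.2). Starts open at 1.65 to 2.05. The crease is stiff enough that the flap stays where it is left; it takes less than 1 N to fold
- short_flap_edge (a point): middle of the free edge of the short flap
- long_flap (a joint): angle of the long flap (125 mm from crease to free edge, 158 mm wide, 3 mm thick), creased along the opposite rim at the carton's own y = +75 mm, z = 94 mm; same meaning and stiffness. Shut, it lies over the short flap, its top 98 mm above the bench. Starts open at 1.65 to 2.05
- long_flap_edge (a point): middle of the free edge of the long flap
- tape_machine: bench tape dispenser: grey painted housing fixed to the bench, 128 mm wide, roll of brown paper tape on top, white water bottle at its left side. Origin: on its centre line, at its underside; front faces its own -x, z up. Housing front face at its x = -60 mm; above it a nose 134 mm wide and 20 mm thick overhangs to x = -120 mm, underside at z = 166 mm, top 186 mm
- nose_lip (a point): middle of the lower front edge of the overhanging nose (the lip), 166 mm above the bench. The space under the nose is open to the front and both sides, down to the bench; only the feed bar hangs in it
- feed_bar (a joint): angle of the feed bar: 0 = at rest, drooping 0.44 rad below level; 0.44 = all the way up (level, at its stop). A bare metal flap, 90 mm wide, under the nose, hinged at its rear on the housing front (machine x = -66 mm, z = 142 mm), free edge 42 mm in front of the hinge. A spring returns it: lifting it at the free edge takes about 2.5 N at first and 5.5 N at the stop. The free edge rises 18 mm
- feed_bar_edge (a point): centre of the round bead (10 mm diameter, 90 mm wide) along the feed bar's free edge. At rest it is 124 mm above the bench, 42 mm below the underside of the nose and 16 mm behind the lip; all the way up it is 142 mm above the bench, 24 mm below the nose and 12 mm behind the lip
- tape_roll: bystander: roll of brown tape lying flat, 100 mm across, 48 mm high; origin at its underside
- blue_bottle: bystander: standing blue bottle, 63 mm across, 175 mm high; origin at its underside
- blue_cap: bystander: blue cap ring, 64 mm across, 28 mm high; origin at its underside
- notebook: bystander: notebook lying flat, 210 by 152 by 13 mm, with a marker on it; origin at its underside
- marker: bystander: marker pen lying on the notebook, 131 mm long, 20 mm thick; origin at its underside
- calipers: bystander: calipers lying flat, 230 by 62 mm; origin at its underside

How it is judged:
On the way, in this order (a step that is already met when the one before it is completed fails the run):
1. the short flap is folded right down while the long flap still stands open (value of joint short_flap below 0.12 rad and value of joint long_flap above 0.6 rad), for 0.1 s.
2. the long flap is folded right down on top of it (value of joint each of short_flap, long_flap below 0.12 rad), for 0.1 s.
3. the feed bar under the nose is pressed up and kept up (value of joint feed_bar above 0.34 rad), for 0.3 s.
At the end, for the whole second after the job is handed in: both flaps lie shut (within 0.12 rad), the feed bar has been held up (above 0.34 rad for 0.3 s) after that and has dropped back to rest (below 0.06 rad), and the bystanders are within 30 mm of where they were (all of step 2 and value of joint feed_bar below 0.06 rad); the robot touches nothing.
It fails at once if the feed bar is raised while the carton is still open (wasted tape) (value of joint feed_bar above 0.2 rad and value of joint any of short_flap, long_flap above 0.25 rad).
It fails at once if a bystander is moved by more than 30 mm (distance of any of tape_roll, blue_bottle, blue_cap, notebook, marker, calipers from where it was at the start of the episode above 0.03 m).
It also fails if it takes over 56 s, if anything falls off the work surface, if the arm or the gripper's body presses on something with over 40 N, if the wrist force passes 120 N, or if a joint passes its speed limit or range.

ROBOT

A 6-joint arm with a two-finger parallel gripper is mounted at the origin on the work surface; the furniture and walls round the work are solid. World frame = base frame: x ahead of the robot, y to its left, z up, the work surface at z = 0. Lengths are in m, angles in rad, forces in N, time in s.
With the tool pointing down it reaches from about 0.3 to 1 m from the base axis. Payload 5.1 kg.
Tool frame: the origin (TCP) lies at the centre of the arm's flange, where the gripper is bolted on; the fingertips stand 190 mm ahead of it and the grasp point (between the pads) lies 171 mm ahead of it; y points along the fingers, x is the direction in which the jaws open and shut, and the axes are right-handed (so a half turn about y gives the same grasp; the last joint's range is limited). The gripper opens to 95 mm and grips with 3 to 60 N. Pads are 20 mm wide; open, the fingers measure 119 mm over their backs; the gripper's body (75 mm by 180 mm) begins 59 mm behind the grasp point.
Start: joints at [-1.241, 0.124, 1.65, -0, 1.367, -0.083], TCP at [0.261, -0.595, 0.405] pointing down, gripper open.
Joint ranges: [-2.61, 2.61], [-1.02, 2.33], [0.03, 2.71], [-1.35, 4.49], [0.32, 2.68], [-2.91, 2.91]. Speed limits (rad/s): [2.57, 2.57, 3.14, 3.14, 3.14, 3.14].

INTERFACE

Orientations are given as [roll, pitch, yaw] about the fixed x, y, z axes, in that order (R = Rz(yaw) Ry(pitch) Rx(roll)).
In Python, from bench import arm, grab_frame, calibration, job gives the robot as it stands.
- The arm moves only by the shell command python3 -m jog 'ROWS' [FORCE]. ROWS is JSON, a list of rows, each a list of 5 numbers: the closure in counts, from 0 (fully open) to 255 (shut), then the shift along the tool's x, y, z in cm, then the turn about the tool's y in degrees. In form: [[grip, dx, dy, dz, roll], ...]. A call has 1 to 10 rows; each row is the pose to reach, as a shift and turn from the pose commanded when the call began, along the tool's axes at that moment; what a row does not reach only later rows make up. A row lasts 1/8 s, in which the tool goes at most 62.5 mm and 10.7 degrees, less where a joint would pass 70% of its speed; a pose out of reach is approached as far as the arm can. A call with a gripper value outside its range is refused whole. The fingers move at their own pace and stop on an object; FORCE is the grip in N (left out, the last holds). Time passes only in rows, so rows that repeat a pose let the fingers close. It gives the time, the measured TCP pose, the force and the opening at its end, in the units of the state.
- arm.observe(): the state, without advancing time (a new reading comes with each control period).
- grab_frame(name): name is "scene" or "top"; returns the picture (384x512x3 uint8, red, green, blue); there is no depth.
- calibration(name): a dict with "fx", "fy", "cx", "cy" (pixels), "k1" (the pictures are not rectified: a ray, as slopes to the right and down, at radius r is drawn at 1 + k1 r^2 times it, then the intrinsics apply), "position" and "orientation" of the camera in the world. Camera axes: x right, y up, looking along -z (the intrinsics and any distortion apply to the point x, -y, -z); pixel columns grow to the right and rows downward; lengths in m; the calibration is good to about 2 mm. A picture is of the moment at which its call begins. calibration takes no time and is no camera call.
- job.sign_off(): hands the job in, once; it reports no verdict.
The state is a dict: "clock": time; "q": joint angles; "dq": joint speeds; "joint_torque": joint torques, N m; "position": TCP position; "ee_rot": TCP orientation; "wrist_force": force on the tool from outside, world axes, zero at the start; "wrist_torque": the same for the moment, N m; "width": finger opening in m.
Only numpy, scipy, OpenCV 4.12 (cv2) and the standard library are available. Lean on these libraries where they do the work, as an engineer would, in place of code of your own. Each camera call takes 0.05 s, during which the arm holds its last target.

## Working session

There is one attempt and no reset: what is moved stays moved. The work goes in short steps, Python scripts to look and compute and a shell command to move; the robot and the scene stay as the last step left them, time stands still between calls to the robot, and variables do not carry over. Pictures are saved under pics/ and viewed, and the job is handed in when it is done.

```bash
ls; mkdir -p pics
python3 - <<'E'
from bench import arm, grab_frame, calibration, job
import cv2
print(arm.observe())
for n in("scene","top"):
    print(n,calibration(n))
    cv2.imwrite(f"pics/{n}0.png",cv2.resize(grab_frame(n)[:,:,::-1],(800,600),interpolation=cv2.INTER_CUBIC))
E
```

```text
pics
{'clock': 0.0, 'q': array([-1.24059208e+00,  1.24515480e-01,  1.65163974e+00, -7.41297427e-05,
        1.36746550e+00, -8.25800386e-02]), 'dq': array([-0.00012012,  0.00208626,  0.00055161, -0.00124423, -0.00012277,
       -0.00175309]), 'joint_torque': array([ 3.30370776e-04, -4.17600918e+01, -3.59930527e+01,  7.74207758e-02,
        4.91754315e-02, -1.96418141e-04]), 'position': array([ 0.26065639, -0.59518988,  0.40350017]), 'ee_rot': array([-1.57070136,  0.00202715, -1.1579969 ]), 'wrist_force': array([ 0.13253879,  0.23448299, -0.46792857]), 'wrist_torque': array([ 0.04234687, -0.00289827, -0.01138426]), 'width': 0.09471965823296481}
scene {'fx': 425.84594832206574, 'fy': 425.84594832206574, 'cx': 254.12342236495755, 'cy': 194.95648016551837, 'k1': -0.013021760753565247, 'position': array([-0.39923609, -0.96191793,  0.92285351]), 'orientation': array([ 1.02090276, -0.02382683, -0.70413302])}
top {'fx': 483.1736357159293, 'fy': 483.1736357159293, 'cx': 244.2780622955549, 'cy': 193.27558858090768, 'k1': -0.060513021314086306, 'position': array([ 2.85904332e-01, -6.12750427e-04,  1.66156252e+00]), 'orientation': array([ 0.10484706, -0.00567728, -1.5524201 ])}
```

View pics/scene0.png

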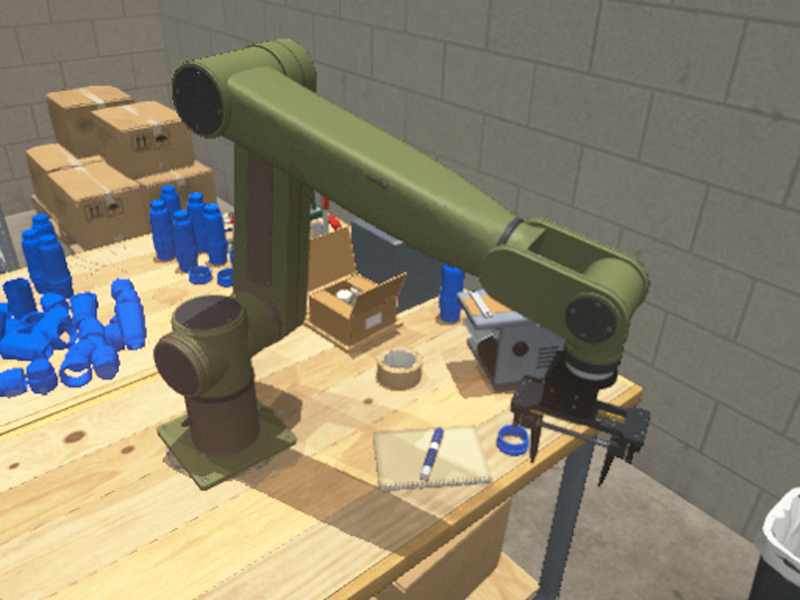

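View pics/top0.png

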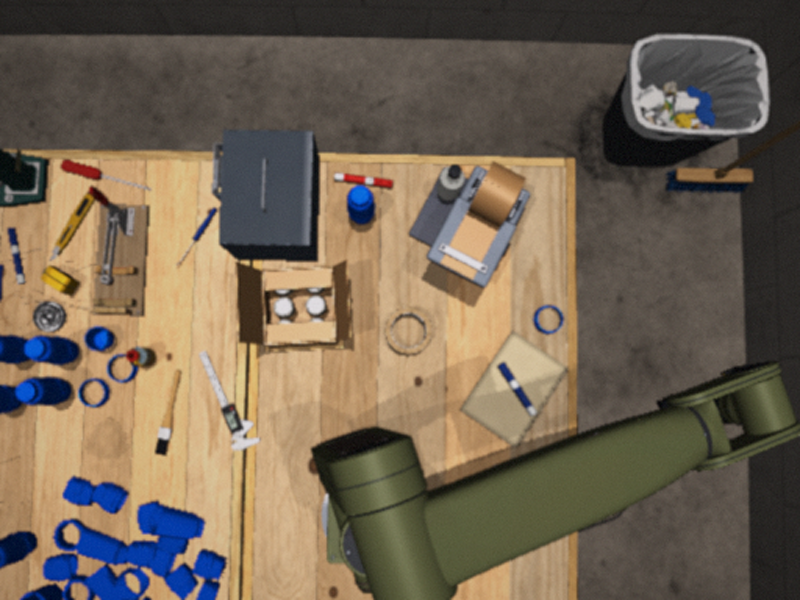

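```bash
cat > h.py <<'E'
from bench import arm, grab_frame, calibration, job
import cv2, numpy as np
from scipy.spatial.transform import Rotation as Ro
def cam(n):
    c=calibration(n); R=Ro.from_euler('xyz',c['orientation']).as_matrix(); return c,R
def p2w(n,u,v,z):   # native pixel 512x384
    c,R=cam(n); xd=(u-c['cx'])/c['fx']; yd=(v-c['cy'])/c['fy']; x,y=xd,yd
    for _ in range(20):
        s=1+c['k1']*(x*x+y*y); x,y=xd/s,yd/s
    d=R@np.array([x,-y,-1]); t=(z-c['position'][2])/d[2]; return c['position']+t*d
def w2p(n,P):
    c,R=cam(n); q=R.T@(np.array(P)-c['position']); x,y=q[0]/-q[2],-q[1]/-q[2]
    s=1+c['k1']*(x*x+y*y); return np.array([c['fx']*x*s+c['cx'],c['fy']*y*s+c['cy']])
def crop(n,u0,v0,w,h,name,k=None,img=None):
    im=grab_frame(n)[:,:,::-1] if img is None else img
    k=k or min(800/w,600/h)
    cv2.imwrite('pics/'+name,cv2.resize(im[v0:v0+h,u0:u0+w],None,fx=k,fy=k,interpolation=cv2.INTER_CUBIC)); return im
E
python3 - <<'E'
from h import *
im=crop('scene',190,130,130,98,'s_carton.png'); crop('scene',310,165,110,82,'s_grip.png',img=im); crop('scene',270,160,110,82,'s_mach.png',img=im)
im=crop('top',140,150,100,75,'t_carton.png'); crop('top',250,95,110,82,'t_mach.png',img=im)
E
```

```text
(no output)
```

View pics/s_grip.png

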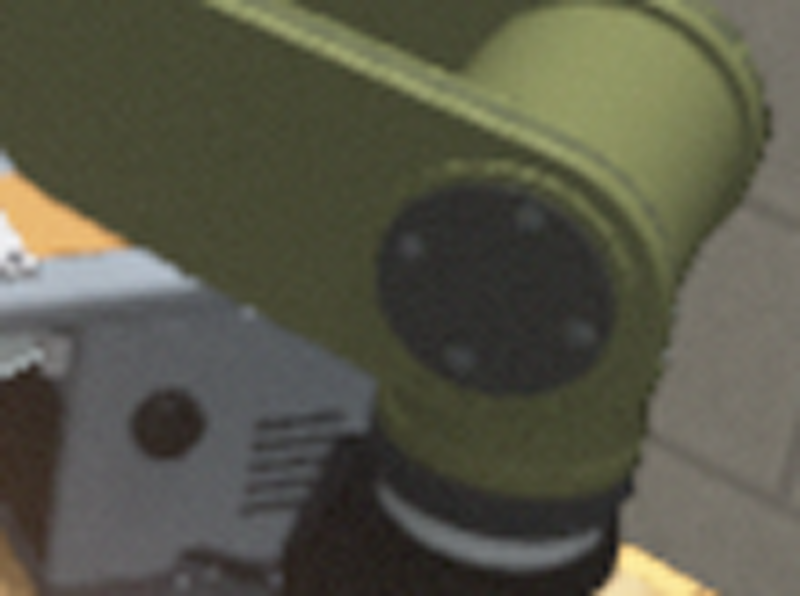

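View pics/t_carton.png

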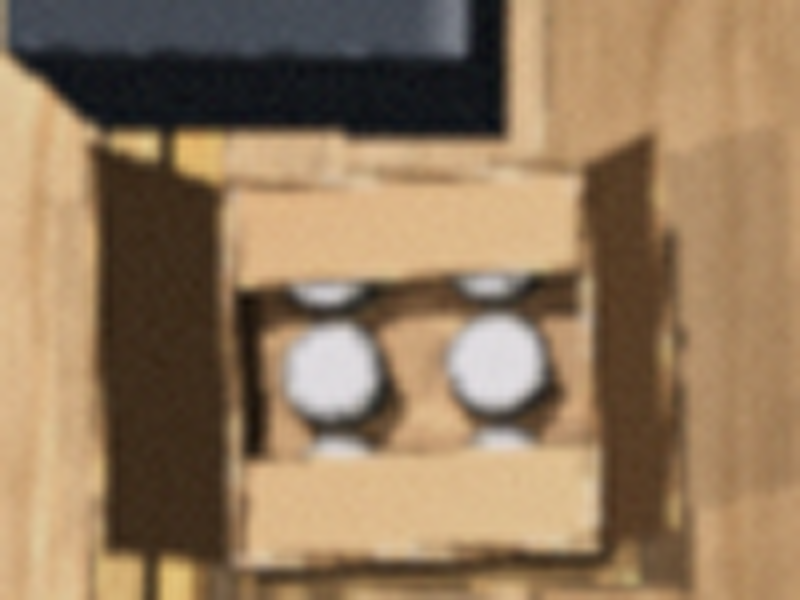

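View pics/t_mach.png

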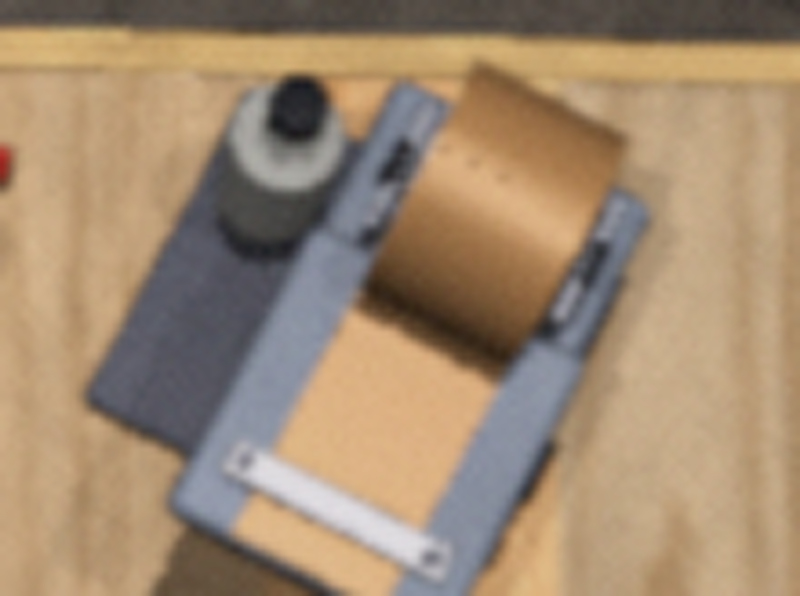

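View pics/s_carton.png

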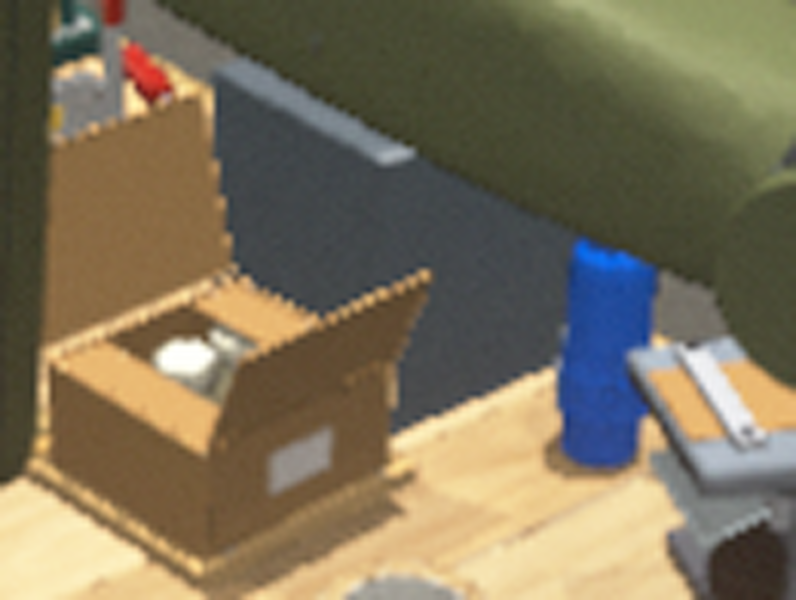

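Run:
```python
from h import *
im=crop('scene',320,210,110,82,'s_grip2.png'); crop('scene',280,170,90,68,'s_mach2.png',img=im)
im=crop('top',265,130,80,60,'t_mach2.png')
s=8
for u,v in [(225,180),(235,565),(582,175),(603,550)]:
    print(p2w('top',140+u/s,150+v/s,.092))
```

```text
[0.51505321 0.24479304 0.092     ]
[0.35724487 0.23523408 0.092     ]
[0.51985659 0.09826061 0.092     ]
[0.36623327 0.08586158 0.092     ]
```

View pics/s_grip2.png

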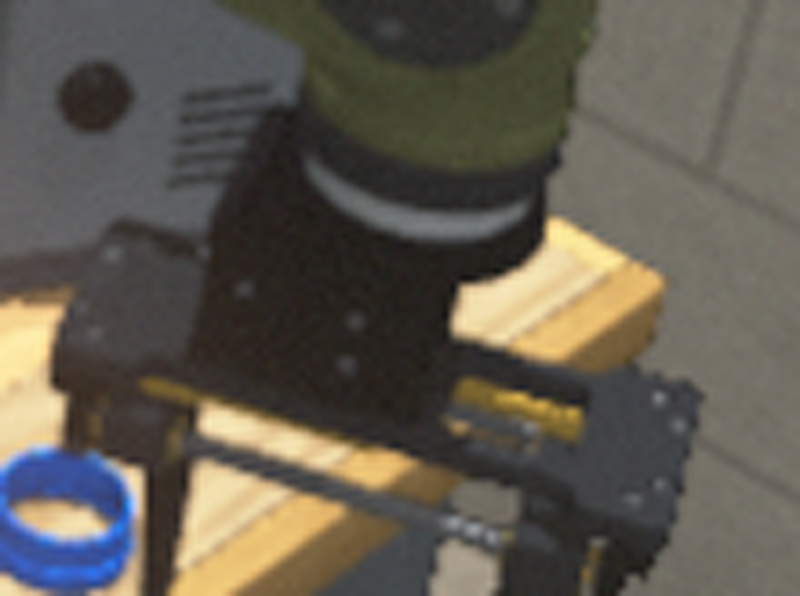

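View pics/t_mach2.png

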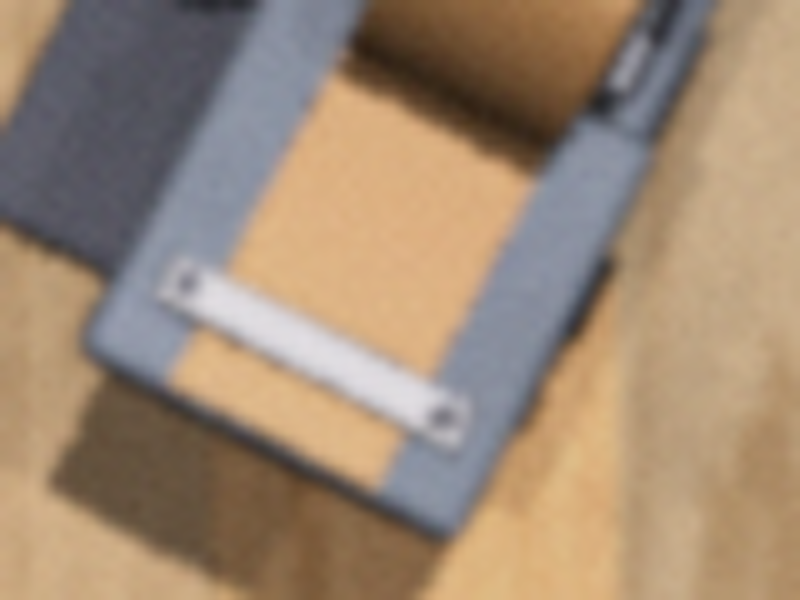

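View pics/s_mach2.png

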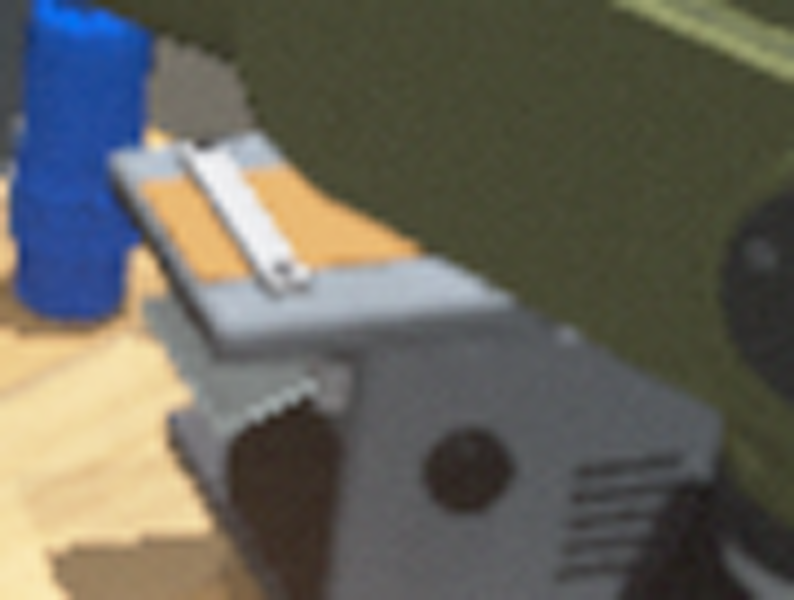

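Run:
```python
from h import *
o=arm.observe(); p=o['position'];R=Ro.from_euler('xyz',o['ee_rot']).as_matrix()
print(R.round(3))
for x in(.09,-.09):
  for z in(.0375,-.0375):
    for d in(0,.04,.06,.08,.112):
      u,v=w2p('scene',p+R@[x,d,z]); print(x,z,d,((np.array([u,v])-[320,210])*800/110).round())
print(((w2p('scene',p)-[320,210])*800/110).round())
s=10
for u,v in [(90,345),(450,535)]: print(p2w('top',265+u/s,130+v/s,.18))
print(p2w('top',265+270/s,130+440/s,.18))
```

```text
[[ 0.401 -0.     0.916]
 [-0.916  0.001  0.401]
 [-0.001 -1.     0.   ]]
0.09 0.0375 0 [762. 185.]
0.09 0.0375 0.04 [729. 296.]
0.09 0.0375 0.06 [714. 349.]
0.09 0.0375 0.08 [698. 401.]
0.09 0.0375 0.112 [675. 483.]
0.09 -0.0375 0 [725. 337.]
0.09 -0.0375 0.04 [691. 451.]
0.09 -0.0375 0.06 [675. 507.]
0.09 -0.0375 0.08 [659. 561.]
0.09 -0.0375 0.112 [635. 644.]
-0.09 0.0375 0 [144.  17.]
-0.09 0.0375 0.04 [127. 125.]
-0.09 0.0375 0.06 [119. 177.]
-0.09 0.0375 0.08 [111. 227.]
-0.09 0.0375 0.112 [ 99. 306.]
-0.09 -0.0375 0 [ 69. 147.]
-0.09 -0.0375 0.04 [ 53. 258.]
-0.09 -0.0375 0.06 [ 45. 312.]
-0.09 -0.0375 0.08 [ 38. 364.]
-0.09 -0.0375 0.112 [ 26. 446.]
[415. 166.]
[ 0.53352827 -0.09678501  0.18      ]
[ 0.47623022 -0.20903002  0.18      ]
[ 0.50482906 -0.1529765   0.18      ]
```

Run:
```python
from h import *
f=.64
def P(n,u,v,z): print(n,u,v,p2w(n,u*f,v*f,z)[:2].round(3))
P('top',409,330,.048); P('top',548,319,.028); P('top',515,388,.013); P('top',361,205,.17)
print('toolbox base front'); P('top',227,262,0.0);P('top',318,255,0.0)
for z in(.15,.2,.25,.3): P('top',222,250,z);P('top',312,258,z)
# flap free edges, short right: crop corners (655,135),(670,545); rim right (582,175),(603,550)
for nm,(a,b) in {'short':((655,135),(672,545)),'long':((95,140),(105,550))}.items():
  for z in(.16,.165,.17,.175,.205,.21,.215):
    print(nm,z,p2w('top',140+a[0]/8,150+a[1]/8,z)[:2].round(3),p2w('top',140+b[0]/8,150+b[1]/8,z)[:2].round(3))
```

```text
top 409 330 [ 0.397 -0.066]
top 548 319 [ 0.428 -0.37 ]
top 515 388 [ 0.277 -0.301]
top 361 205 [0.639 0.039]
toolbox base front
top 227 262 [0.544 0.34 ]
top 318 255 [0.563 0.137]
top 222 250 [0.545 0.32 ]
top 312 258 [0.532 0.137]
top 222 250 [0.537 0.309]
top 312 258 [0.524 0.132]
top 222 250 [0.528 0.299]
top 312 258 [0.516 0.127]
top 222 250 [0.519 0.288]
top 312 258 [0.508 0.123]
short 0.16 [0.526 0.066] [0.365 0.055]
short 0.165 [0.525 0.065] [0.365 0.055]
short 0.17 [0.525 0.065] [0.365 0.055]
short 0.175 [0.524 0.065] [0.364 0.055]
short 0.205 [0.519 0.064] [0.363 0.054]
short 0.21 [0.518 0.063] [0.363 0.053]
short 0.215 [0.517 0.063] [0.362 0.053]
long 0.16 [0.52  0.286] [0.359 0.276]
long 0.165 [0.519 0.285] [0.359 0.275]
long 0.17 [0.519 0.284] [0.358 0.274]
long 0.175 [0.518 0.283] [0.358 0.273]
long 0.205 [0.513 0.277] [0.357 0.268]
long 0.21 [0.512 0.276] [0.357 0.267]
long 0.215 [0.511 0.275] [0.356 0.266]
```

```bash
cat > st.py <<'E'
from h import *
import sys
o=arm.observe(); p=o['position']; R=Ro.from_euler('xyz',o['ee_rot']).as_matrix()
yaw=np.degrees(np.arctan2(R[1,0],R[0,0]))
print('t',round(o['clock'],2),'p',p.round(4),'yaw',yaw.round(2),'F',o['wrist_force'].round(1),'w',round(o['width'],4),'tipz',round(p[2]-.19,4), 'tilt',R[:,1].round(3),'q',o['q'].round(2))
if len(sys.argv)>3:
    t=np.array([float(a) for a in sys.argv[1:4]]); d=R.T@(t-p)*100
    print('dx dy dz cm',d.round(2))
    if len(sys.argv)>4: print('turn',round(-(float(sys.argv[4])-yaw),1))
E
python3 -m jog '[[255,-5,0,4,-10],[255,-10,0,8,-20],[255,-15,0,12,-30],[255,-20,0,16,-40],[255,-25,0,20,-50],[255,-30,0,23,-60],[255,-35,0,26,-66],[255,-40,0,29,-66],[255,-40,0,29,-66],[255,-40,0,29,-66]]' 20; python3 st.py .41 .02 .40 0
```

```text
clock: 1.55
position: [0.3659, -0.1128, 0.405]
ee_rot: [-1.572, -0.0, -0.005]
wrist_force: [0.2, 0.2, -0.5]
width: 0.0024
t 1.55 p [ 0.3659 -0.1128  0.405 ] yaw -0.31 F [ 0.2  0.2 -0.5] w 0.0024 tipz 0.215 tilt [ 0.    -0.001 -1.   ] q [-0.44 -0.52  2.2  -0.    1.46 -0.43]
dx dy dz cm [ 4.34  0.49 13.3 ]
turn -0.3
```

```bash
python3 -m jog '[[255,2,0,6,0],[255,4,2,11,0],[255,4.4,5,12.5,0],[255,4.4,7.5,12.5,0],[255,4.4,7.5,12.5,0]]'
python3 - <<'E'
from h import *
crop('scene',190,110,160,120,'a1.png'); crop('top',140,140,110,82,'a1t.png')
E
python3 st.py .41 .145 .33
```

```text
clock: 2.17
position: [0.4103, 0.0108, 0.3274]
ee_rot: [-1.571, 0.005, -0.009]
wrist_force: [-0.4, 0.8, 0.8]
width: 0.0004
t 2.27 p [0.4111 0.0108 0.3304] yaw -0.5 F [ 0.1 -0.2  0.9] w 0.0003 tipz 0.1404 tilt [ 0. -0. -1.] q [-0.1  -0.38  2.24 -0.    1.29 -0.1 ]
dx dy dz cm [-0.23  0.03 13.42]
```

View pics/a1.png

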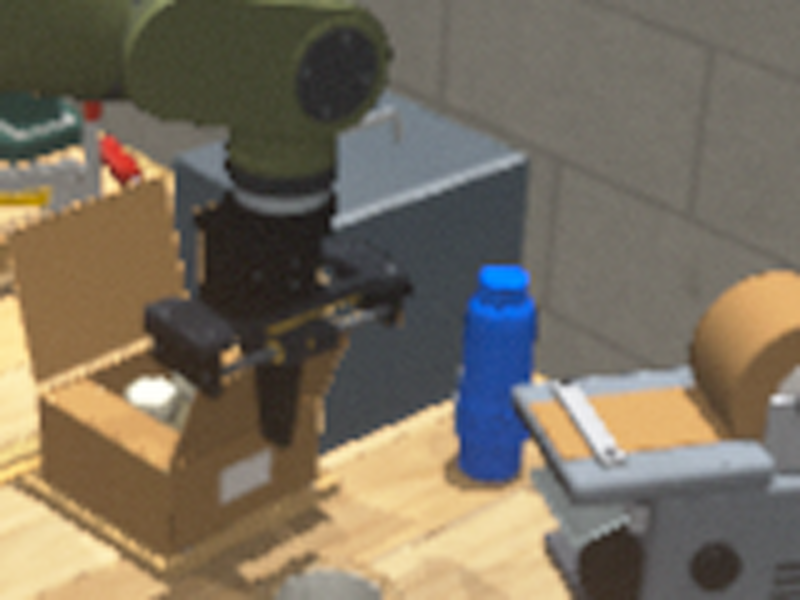

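View pics/a1t.png

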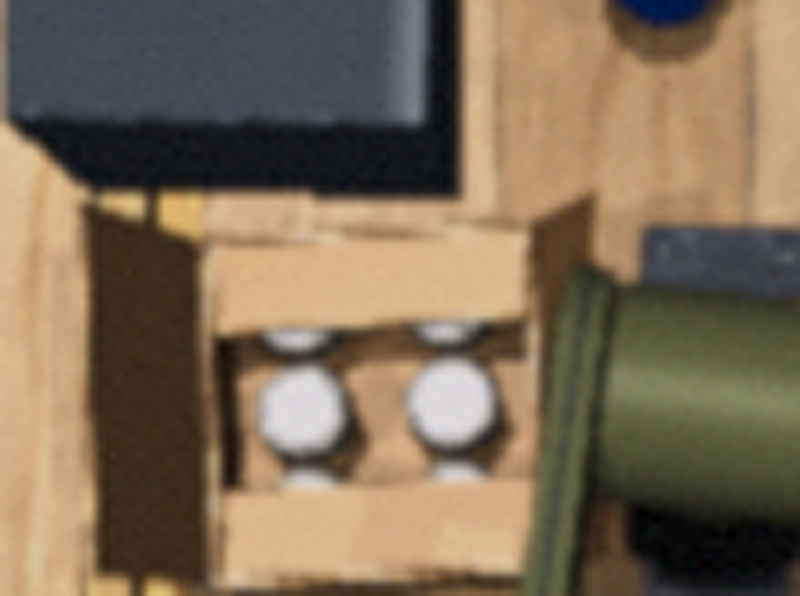

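```bash
python3 -m jog '[[255,0,0,3,0],[255,0,0,5,0],[255,0,0,7,0],[255,0,0,9,0],[255,0,0,11,0],[255,0,0,12.5,0],[255,0,0,14,0],[255,0,1,14,0],[255,0,2,14,0],[255,0,2,14,0]]'; python3 st.py .41 .145 .285
python3 - <<'E'
from h import *
crop('scene',190,110,160,120,'a2.png')
E
```

```text
clock: 3.52
position: [0.411, 0.1516, 0.308]
ee_rot: [-1.572, 0.003, -0.007]
wrist_force: [-0.7, 0.0, 0.5]
width: 0.0007
t 3.52 p [0.411  0.1516 0.308 ] yaw -0.38 F [-0.7  0.   0.5] w 0.0007 tipz 0.118 tilt [-0.003 -0.001 -1.   ] q [ 0.23 -0.29  2.2  -0.    1.23  0.24]
dx dy dz cm [-0.09  2.3  -0.66]
```

View pics/a2.png

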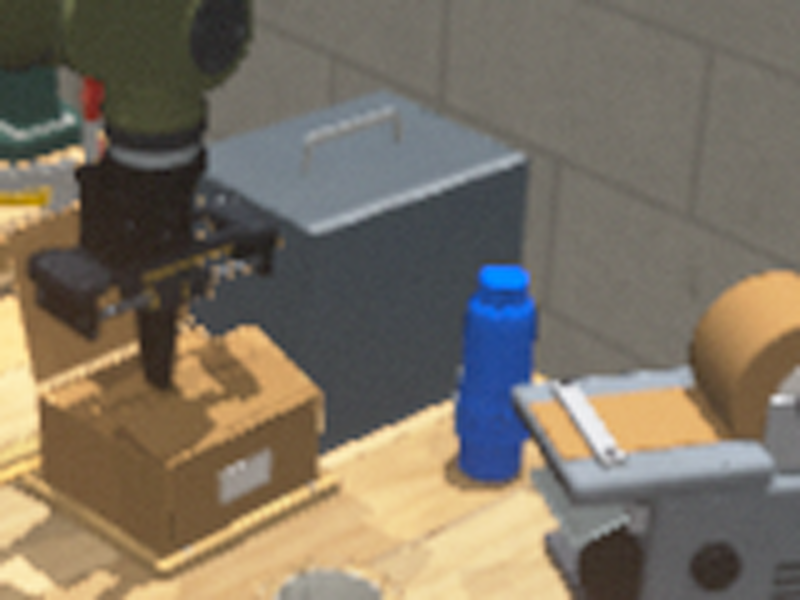

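```bash
python3 -m jog '[[255,0,1,-0.5,0],[255,0,1.8,-0.5,0],[255,0,2.2,-0.5,0],[255,0,2.5,-0.5,0],[255,0,2.5,-0.5,0],[255,0,2.5,-0.5,0]]'; python3 st.py
```

```text
clock: 4.32
position: [0.4116, 0.1471, 0.2849]
ee_rot: [-1.571, -0.0, -0.006]
wrist_force: [-0.5, 0.3, -0.1]
width: 0.0006
t 4.33 p [0.4116 0.1471 0.2849] yaw -0.34 F [-0.5  0.3 -0.1] w 0.0006 tipz 0.0949 tilt [ 0.  0. -1.] q [ 0.22 -0.26  2.22 -0.    1.18  0.23]
```

```bash
python3 -m jog '[[255,0,0.2,0,0],[255,0,0.4,0,0],[255,0,0.6,0,0],[255,0,0.6,0,0]]'; python3 st.py
```

```text
clock: 4.82
position: [0.4123, 0.1474, 0.283]
ee_rot: [-1.571, 0.001, -0.006]
wrist_force: [-11.3, -1.9, 23.1]
width: 0.0003
t 4.83 p [0.4123 0.1474 0.283 ] yaw -0.34 F [-11.3  -1.9  23.1] w 0.0003 tipz 0.093 tilt [-0.001 -0.    -1.   ] q [ 0.22 -0.26  2.22  0.    1.18  0.23]
```

```bash
python3 -m jog '[[255,0,-5,0,0],[255,0,-11,0,0],[255,0,-16,2,0],[255,0,-17,8,0],[255,0,-17,14,0],[255,0,-17,20,0],[255,0,-15,21,0],[255,0,-10,21,0],[255,0,-7,21,0],[255,0,-7,21,0]]'; python3 st.py .41 .15 .345
python3 - <<'E'
from h import *
crop('top',120,140,130,98,'a3t.png')
crop('scene',150,80,200,150,'a3.png')
E
```

```text
clock: 6.08
position: [0.4119, 0.3557, 0.3447]
ee_rot: [-1.576, 0.006, -0.007]
wrist_force: [-1.3, 0.5, -1.1]
width: 0.0006
t 6.08 p [0.4119 0.3557 0.3447] yaw -0.39 F [-1.3  0.5 -1.1] w 0.0006 tipz 0.1547 tilt [-0.006 -0.005 -1.   ] q [ 0.61 -0.06  1.94 -0.    1.27  0.62]
dx dy dz cm [ -0.05   0.07 -20.57]
```

View pics/a3t.png

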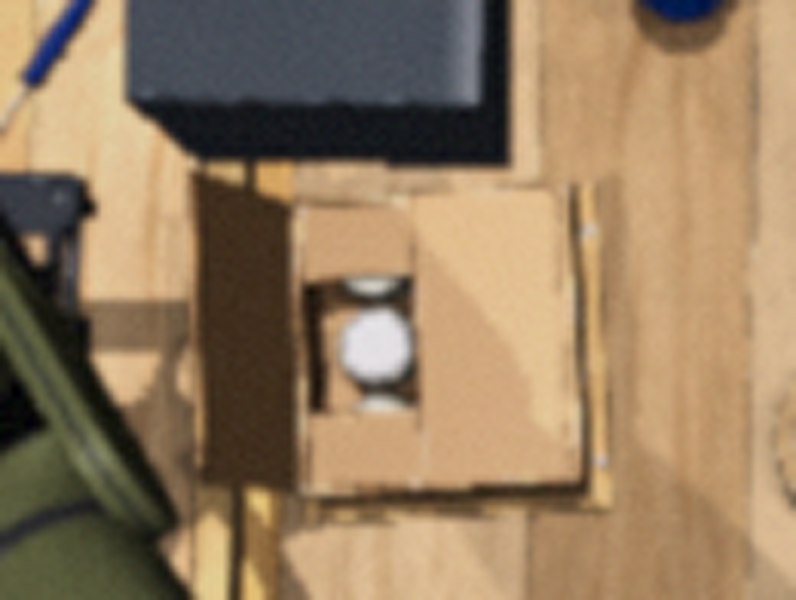

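View pics/a3.png

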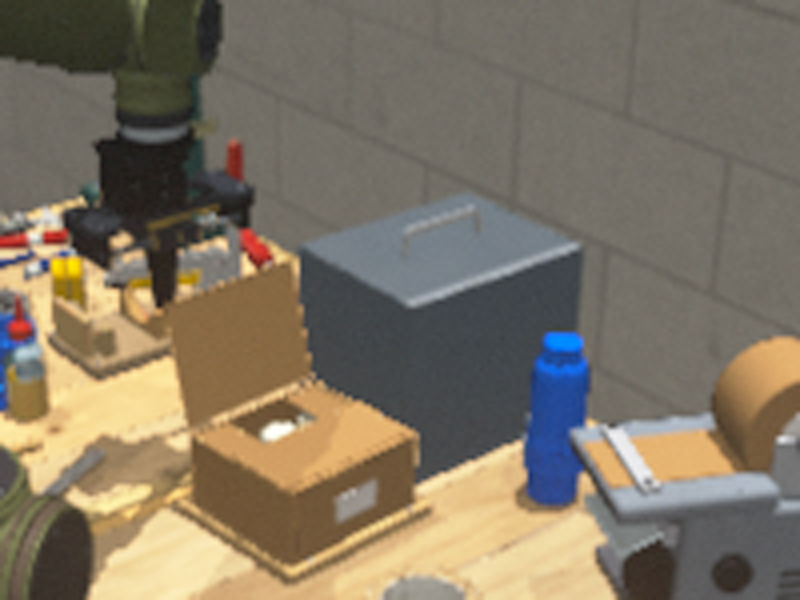

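```bash
python3 -m jog '[[255,0,0,-4,0],[255,0,0,-7,0],[255,0,0,-9,0],[255,0,0,-11,0],[255,0,0,-13,0],[255,0,0,-15,0],[255,0,0,-17,0],[255,0,0,-18.5,0],[255,0,0,-20,0],[255,0,0,-20,0]]'; python3 -m jog '[[255,0,1.5,0,0],[255,0,3,0,0],[255,0,4,0,0],[255,0,5,0,0],[255,0,5.5,0,0],[255,0,5.5,0,0]]';python3 st.py
```

```text
clock: 7.42
position: [0.4116, 0.1563, 0.3489]
ee_rot: [-1.571, -0.0, -0.008]
wrist_force: [-0.7, -0.2, 0.0]
width: 0.0006
clock: 8.18
position: [0.4115, 0.1571, 0.2933]
ee_rot: [-1.571, 0.001, -0.006]
wrist_force: [0.3, -0.3, 0.2]
width: 0.0007
t 8.18 p [0.4115 0.1571 0.2933] yaw -0.34 F [ 0.3 -0.3  0.2] w 0.0007 tipz 0.1033 tilt [-0.001 -0.    -1.   ] q [ 0.24 -0.26  2.21  0.    1.2   0.25]
```

```bash
python3 -m jog '[[255,0,0.2,0,0],[255,0,0.4,0,0],[255,0,0.6,0,0],[255,0,0.8,0,0],[255,0,0.8,0,0]]';python3 st.py
```

```text
clock: 8.8
position: [0.4119, 0.1571, 0.2874]
ee_rot: [-1.571, 0.0, -0.006]
wrist_force: [-4.0, -1.7, 8.7]
width: 0.0004
t 8.8 p [0.4119 0.1571 0.2874] yaw -0.35 F [-4.  -1.7  8.7] w 0.0004 tipz 0.0974 tilt [-0. -0. -1.] q [ 0.24 -0.25  2.21 -0.    1.18  0.25]
```

```bash
python3 -m jog '[[255,0,-5,0,0],[255,0,-10,0,0],[255,0,-15,-4,0],[255,0,-16,-9,0],[255,0,-16,-15,0],[255,0,-16,-21,0],[255,0,-16,-25,0],[255,0,-16,-27,0],[255,0,-16,-27,0]]';python3 st.py .402 -.146 .41 -27
python3 - <<'E'
from h import *
p0=np.array([0.26065639,-0.59518988,0.4035]);R=Ro.from_euler('xyz',[-1.5707,.002,-1.158]).as_matrix()
for x in(-.05,-.045,-.0375,.0375,.045,.05):
  for z in (-.0375,):
   for d in(.015,.08,.112): print(x,z,d,((w2p('scene',p0+R@[x,d,z])-[320,210])*800/110).round())
crop('top',130,100,230,172,'a4t.png')
crop('scene',190,80,200,150,'a4.png')
E
```

```text
clock: 9.93
position: [0.4098, -0.114, 0.4456]
ee_rot: [-1.57, 0.0, -0.009]
wrist_force: [0.3, -0.2, 0.3]
width: 0.0005
t 9.93 p [ 0.4098 -0.114   0.4456] yaw -0.51 F [ 0.3 -0.2  0.3] w 0.0005 tipz 0.2556 tilt [-0.  0. -1.] q [-0.4  -0.42  2.07  0.    1.5  -0.39]
dx dy dz cm [-0.75  3.56 -3.21]
turn 26.5
-0.05 -0.0375 0.015 [198. 232.]
-0.05 -0.0375 0.08 [167. 407.]
-0.05 -0.0375 0.112 [153. 489.]
-0.045 -0.0375 0.015 [216. 237.]
-0.045 -0.0375 0.08 [184. 413.]
-0.045 -0.0375 0.112 [169. 495.]
-0.0375 -0.0375 0.015 [242. 244.]
-0.0375 -0.0375 0.08 [209. 421.]
-0.0375 -0.0375 0.112 [193. 503.]
0.0375 -0.0375 0.015 [512. 324.]
0.0375 -0.0375 0.08 [467. 503.]
0.0375 -0.0375 0.112 [447. 585.]
0.045 -0.0375 0.015 [540. 332.]
0.045 -0.0375 0.08 [494. 511.]
0.045 -0.0375 0.112 [473. 594.]
0.05 -0.0375 0.015 [558. 338.]
0.05 -0.0375 0.08 [512. 517.]
0.05 -0.0375 0.112 [490. 600.]
```

View pics/a4t.png

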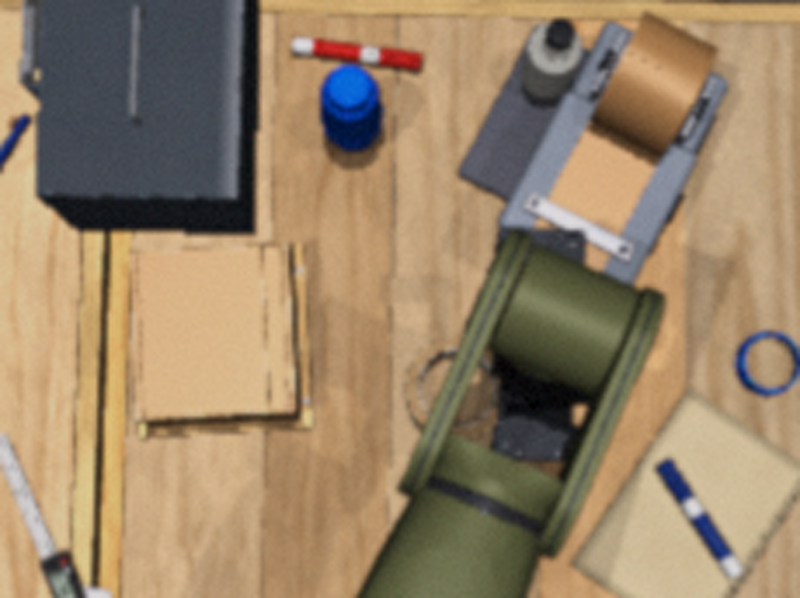

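View pics/a4.png

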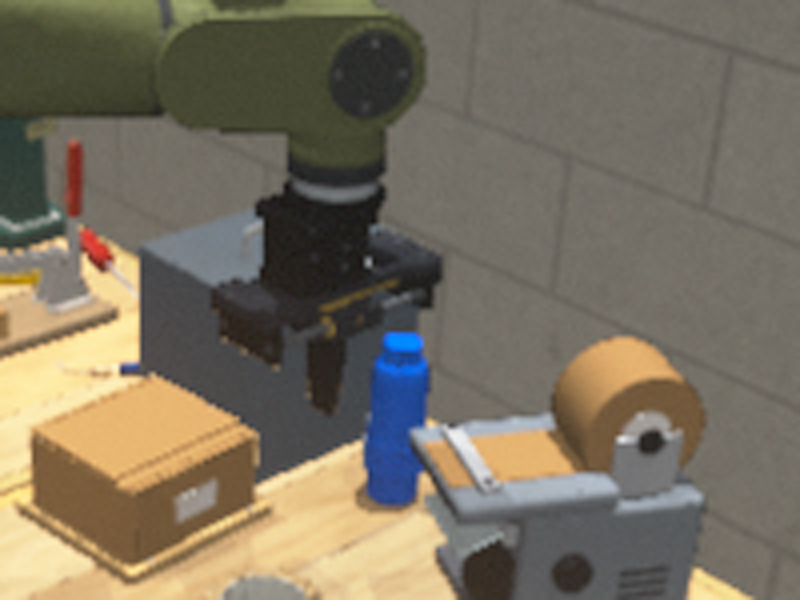

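```bash
python3 -m jog '[[255,-1.2,0,-3,10],[255,-1.2,2,-3,20],[255,-1.2,6,-3,26.5],[255,-1.2,11,-3,26.5],[255,-1.2,16,-3,26.5],[255,-1.2,20,-3,26.5],[255,-1.2,23,-3,26.5],[255,-1.2,23,-3,26.5],[255,-1.2,23,-3,26.5]]';python3 st.py .398 -.143 .2 -27
python3 - <<'E'
from h import *
im=crop('top',200,90,160,120,'a5t.png')
im=crop('scene',230,130,120,90,'a5.png')
o=arm.observe();p=o['position'];R=Ro.from_euler('xyz',o['ee_rot']).as_matrix()
for x in(.09,-.09):
  for z in(.0375,-.0375):
    for d in(.06,.07,.08,.09,.112):
      print(x,z,d,((w2p('scene',p+R@[x,d,z])-[230,130])*800/120).round())
E
```

```text
clock: 11.15
position: [0.3985, -0.1426, 0.2171]
ee_rot: [-1.571, -0.002, -0.467]
wrist_force: [1.0, -0.3, 0.7]
width: 0.0005
t 11.15 p [ 0.3985 -0.1426  0.2171] yaw -26.78 F [ 1.  -0.3  0.7] w 0.0005 tipz 0.0271 tilt [ 0.002 -0.001 -1.   ] q [-0.47 -0.19  2.3   0.    1.04 -0.  ]
dx dy dz cm [-0.02  1.71 -0.06]
turn 0.2
0.09 0.0375 0.06 [437. 491.]
0.09 0.0375 0.07 [436. 507.]
0.09 0.0375 0.08 [435. 524.]
0.09 0.0375 0.09 [433. 540.]
0.09 0.0375 0.112 [430. 576.]
0.09 -0.0375 0.06 [486. 573.]
0.09 -0.0375 0.07 [485. 591.]
0.09 -0.0375 0.08 [483. 608.]
0.09 -0.0375 0.09 [482. 625.]
0.09 -0.0375 0.112 [478. 661.]
-0.09 0.0375 0.06 [ 86. 531.]
-0.09 0.0375 0.07 [ 86. 548.]
-0.09 0.0375 0.08 [ 86. 565.]
-0.09 0.0375 0.09 [ 86. 582.]
-0.09 0.0375 0.112 [ 86. 618.]
-0.09 -0.0375 0.06 [121. 618.]
-0.09 -0.0375 0.07 [120. 636.]
-0.09 -0.0375 0.08 [120. 653.]
-0.09 -0.0375 0.09 [120. 670.]
-0.09 -0.0375 0.112 [119. 708.]
```

View pics/a5.png

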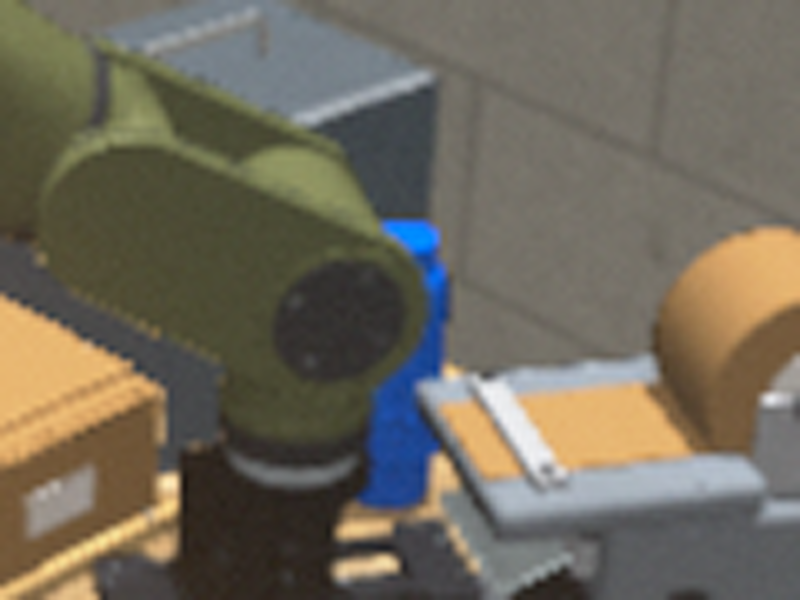

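View pics/a5t.png

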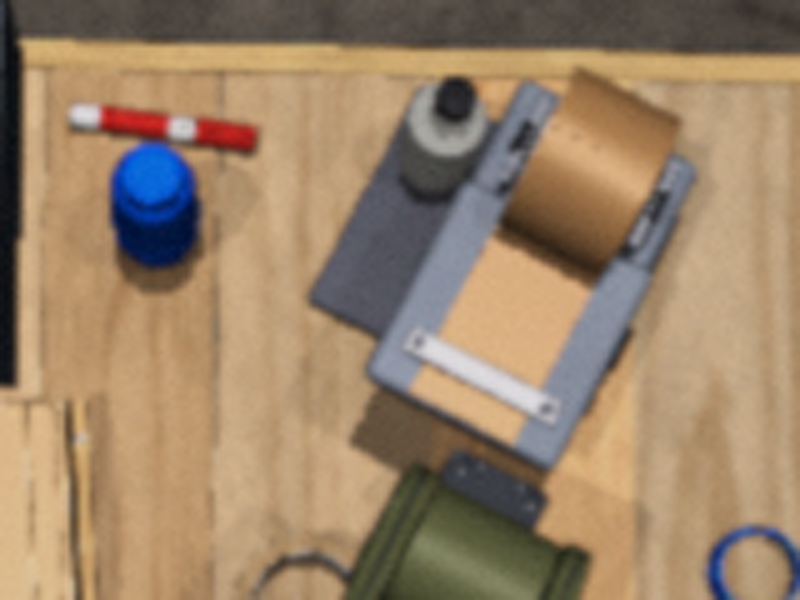

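Run:
```python
from h import *
im=crop('scene',235,195,80,60,'a6.png')
o=arm.observe();p=o['position'];R=Ro.from_euler('xyz',o['ee_rot']).as_matrix()
for x in(.09,):
  for z in(.0375,-.0375):
    for d in(.06,.07,.08,.09,.112):
      print(x,z,d,((w2p('scene',p+R@[x,d,z])-[235,195])*10).round())
```

```text
0.09 0.0375 0.06 [606.  86.]
0.09 0.0375 0.07 [604. 111.]
0.09 0.0375 0.08 [602. 136.]
0.09 0.0375 0.09 [600. 161.]
0.09 0.0375 0.112 [595. 215.]
0.09 -0.0375 0.06 [680. 211.]
0.09 -0.0375 0.07 [677. 236.]
0.09 -0.0375 0.08 [675. 262.]
0.09 -0.0375 0.09 [672. 287.]
0.09 -0.0375 0.112 [667. 342.]
```

View pics/a6.png

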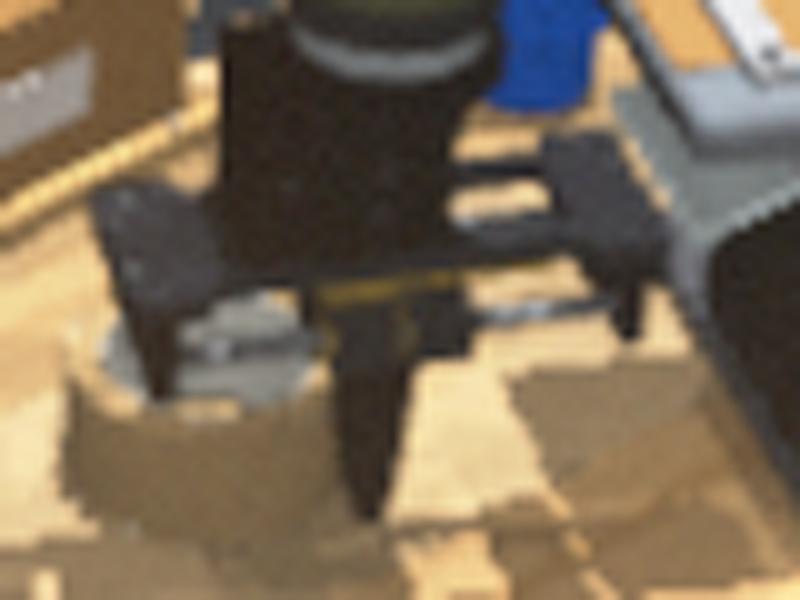

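```bash
python3 -m jog '[[255,0,1,0,0],[255,0,1.8,0,0],[255,0,2.2,0,0],[255,0,2.3,0,0],[255,0,2.3,0,0],[255,0,2.3,0,0]]';python3 st.py
```

```text
clock: 12.05
position: [0.3979, -0.1429, 0.193]
ee_rot: [-1.571, -0.0, -0.469]
wrist_force: [0.4, 0.1, 0.4]
width: 0.0007
t 12.05 p [ 0.3979 -0.1429  0.193 ] yaw -26.85 F [0.4 0.1 0.4] w 0.0007 tipz 0.003 tilt [ 0. -0. -1.] q [-0.47 -0.15  2.31  0.    0.98 -0.  ]
```

Flange at 0.193, tips 3 mm off the bench, no contact. Now slide in under the nose.

```bash
python3 -m jog '[[255,0.5,0,0,0],[255,1,0,0,0],[255,1.5,0,0,0],[255,2,0,0,0],[255,2.3,0,0,0],[255,2.3,0,0,0]]';python3 st.py
python3 - <<'E'
from h import *
im=crop('top',240,130,80,60,'a7t.png')
im=crop('scene',255,195,80,60,'a7.png')
E
```

```text
clock: 12.8
position: [0.4169, -0.1525, 0.1908]
ee_rot: [-1.571, 0.007, -0.468]
wrist_force: [-4.4, 2.0, -3.3]
width: 0.0008
t 12.8 p [ 0.4169 -0.1525  0.1908] yaw -26.83 F [-4.4  2.  -3.3] w 0.0008 tipz 0.0008 tilt [-0.006  0.003 -1.   ] q [-0.47 -0.09  2.26 -0.    0.98 -0.  ]
```

View pics/a7.png

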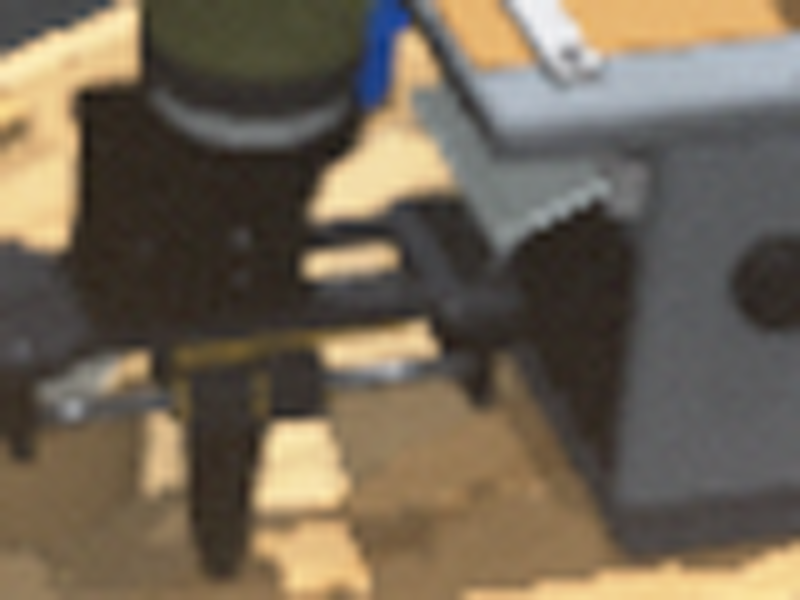

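View pics/a7t.png

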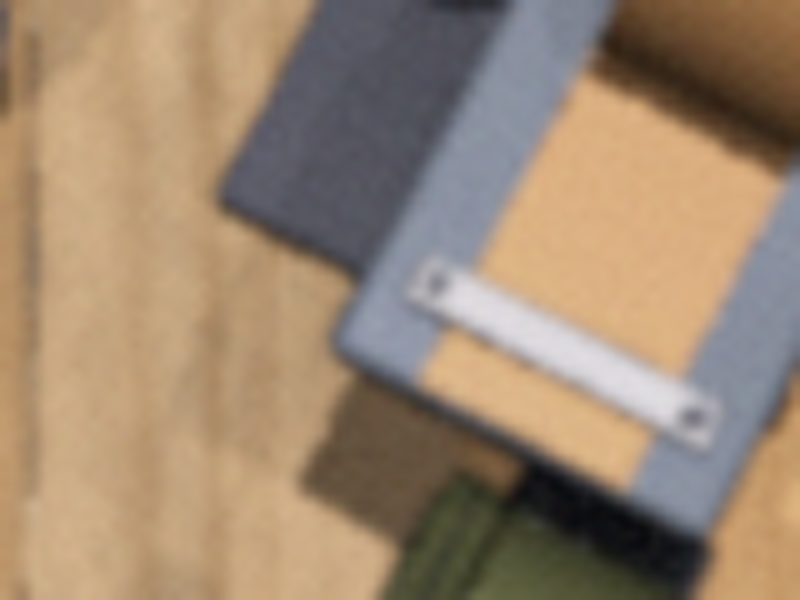

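```bash
python3 -m jog '[[255,0.3,0,0,0],[255,0.5,-0.2,0,0],[255,0.6,-0.4,0,0],[255,0.7,-0.6,0,0],[255,0.8,-0.8,0,0],[255,0.8,-0.8,0,0]]';python3 st.py
python3 - <<'E'
from h import *
im=crop('scene',255,195,80,60,'a8.png')
E
```

```text
clock: 13.65
position: [0.4256, -0.157, 0.2011]
ee_rot: [-1.571, -0.001, -0.469]
wrist_force: [-1.0, 0.7, -5.9]
width: 0.0002
t 13.65 p [ 0.4256 -0.157   0.2011] yaw -26.85 F [-1.   0.7 -5.9] w 0.0002 tipz 0.0111 tilt [ 0.001 -0.    -1.   ] q [-0.47 -0.09  2.24  0.    0.99 -0.  ]
```

View pics/a8.png

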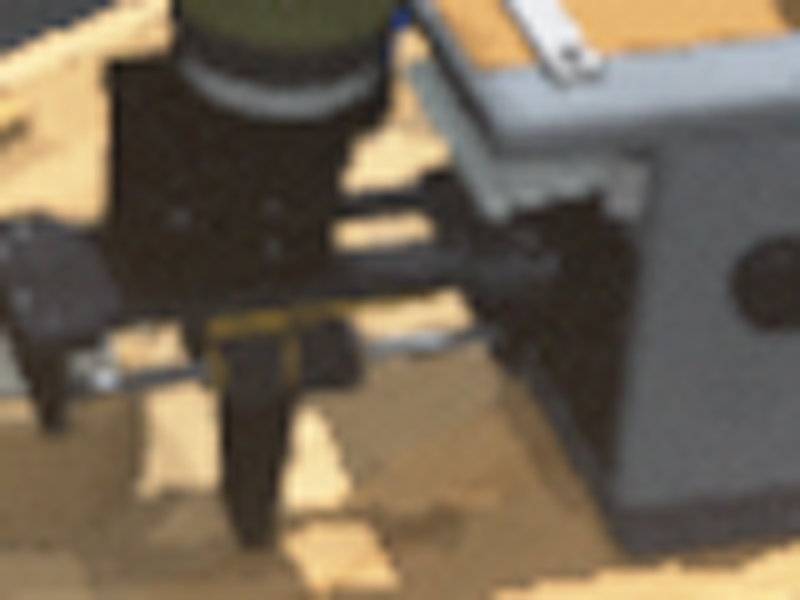

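```bash
python3 -m jog '[[255,0.3,-0.2,0,0],[255,0.5,-0.4,0,0],[255,0.6,-0.6,0,0],[255,0.6,-0.8,0,0],[255,0.6,-0.9,0,0],[255,0.6,-0.9,0,0]]';python3 st.py
python3 - <<'E'
from h import *
im=crop('scene',255,195,80,60,'a9.png')
E
```

```text
clock: 14.45
position: [0.4299, -0.1591, 0.2076]
ee_rot: [-1.571, 0.003, -0.469]
wrist_force: [7.6, -3.3, -19.6]
width: -0.0002
t 14.45 p [ 0.4299 -0.1591  0.2076] yaw -26.86 F [  7.6  -3.3 -19.6] w -0.0002 tipz 0.0176 tilt [-0.003  0.001 -1.   ] q [-0.47 -0.09  2.22  0.    1.01 -0.  ]
```

View pics/a9.png

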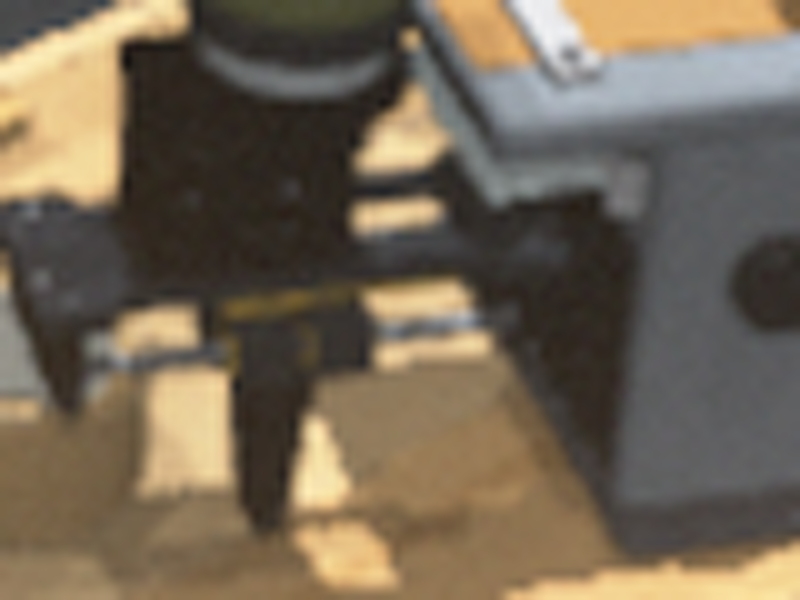

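```bash
python3 -m jog '[[255,0,0,0,0],[255,0,0,0,0],[255,0,0,0,0],[255,0,0,0,0],[255,0,0,0,0]]';python3 st.py
python3 -m jog '[[255,0,0.5,0,0],[255,0,1,0,0],[255,0,1.4,0,0],[255,-0.2,1.7,0,0],[255,-1,1.7,0,0],[255,-2,1.7,0,0],[255,-3,1.7,0,0],[255,-4,1.7,0,0],[255,-4,1.7,0,0]]';python3 st.py
python3 - <<'E'
from h import *
im=crop('scene',235,175,100,75,'b1.png')
E
```

```text
clock: 15.12
position: [0.4299, -0.1591, 0.2076]
ee_rot: [-1.571, 0.003, -0.469]
wrist_force: [7.4, -2.0, -19.7]
width: 0.0005
t 15.12 p [ 0.4299 -0.1591  0.2076] yaw -26.86 F [  7.4  -2.  -19.7] w 0.0005 tipz 0.0176 tilt [-0.003  0.001 -1.   ] q [-0.47 -0.09  2.22  0.    1.01 -0.  ]
clock: 16.25
position: [0.3944, -0.1411, 0.1928]
ee_rot: [-1.571, -0.0, -0.468]
wrist_force: [0.3, -0.2, 0.1]
width: 0.0004
t 16.25 p [ 0.3944 -0.1411  0.1928] yaw -26.84 F [ 0.3 -0.2  0.1] w 0.0004 tipz 0.0028 tilt [ 0. -0. -1.] q [-0.47 -0.16  2.32  0.    0.98 -0.  ]
```

View pics/b1.png

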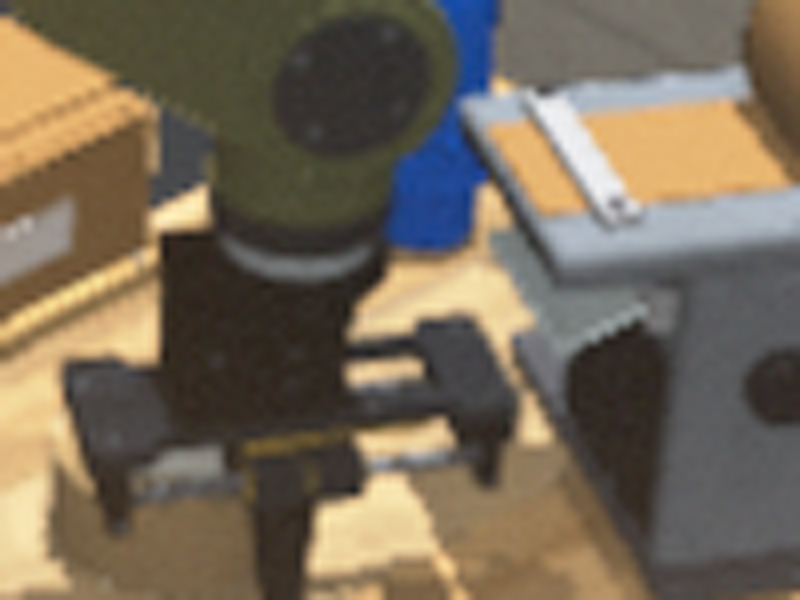

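```bash
python3 -m jog '[[255,-0.3,-3,0,0],[255,-1,-7,0,0],[255,-2,-12,0,0],[255,-4,-17,0,0],[255,-6,-22,0,0],[255,-6,-25,0,0],[255,-6,-25,0,0],[255,-6,-25,0,0]]';python3 st.py
python3 - <<'E'
from h import *
crop('scene',190,80,240,180,'c1.png'); crop('top',100,90,280,210,'c1t.png')
E
```

```text
clock: 17.3
position: [0.3415, -0.1144, 0.4415]
ee_rot: [-1.571, 0.002, -0.469]
wrist_force: [-0.1, 0.2, -1.0]
width: 0.0006
t 17.3 p [ 0.3415 -0.1144  0.4415] yaw -26.85 F [-0.1  0.2 -1. ] w 0.0006 tipz 0.2515 tilt [-0.001  0.001 -1.   ] q [-0.47 -0.6   2.19  0.    1.56 -0.  ]
```

View pics/c1.png

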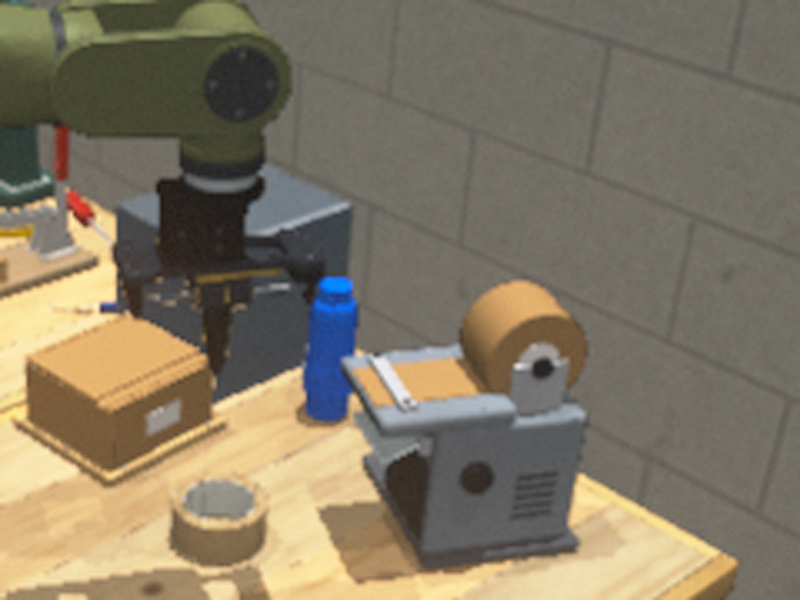

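View pics/c1t.png

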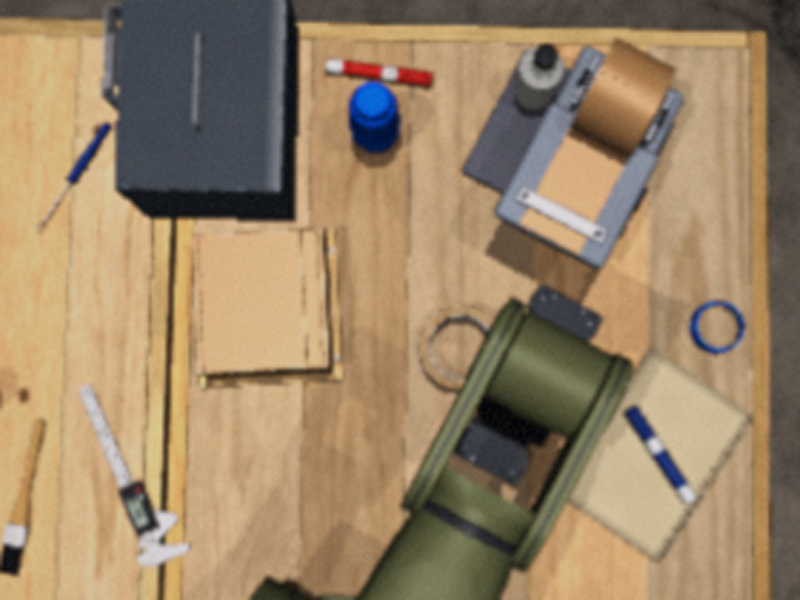

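```bash
python3 -c "
from bench import job
print(job.sign_off())"; python3 st.py
```

```text
the job is handed in; nothing more can be done
None
the job is handed in; nothing more can be done
```

The carton is closed and the tape has been run out. I handed the job in at about 17.4 s of the 56 s allowed, and no verdict was reported.

- **Flaps:** I folded the short flap down first, then the long flap on top of it, using the closed fingertips. I pressed each one until it pushed back. The fingertips stopped at 93 mm for the short flap and 97 mm for the long one. The last pictures show both lying shut.
- **Feed bar:** The tool can only point down, so I used the end of the gripper's crossbar as a ledge under the nose. It sat about 2 mm too high to slide cleanly under the bead and touched its front at about 5 N. Lifting while pushing in carried it under.
- **Hold at the top:** I raised the bar until the downward force reached 19.6 N and held it there for about 0.7 s. I read that as the stop, since the bar alone needs only about 5.5 N there; the picture and the height agreed. I had no direct reading of the bar's angle.
- **Release:** I lowered and withdrew the gripper, and the picture shows the bar drooping again.
- **End state:** The gripper is clear and the wrist force is about 1 N or less. The tape roll is within a pixel of where it started, and the other things on the bench look unmoved in the last pictures. I did not measure their positions again.

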